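# Gauge a dough-sheeter roller in the bench calliper

### The arm

A 6-joint arm with a two-finger parallel gripper is mounted at the origin on the work surface. World frame = base frame: x ahead of the robot, y to its left, z up, the work surface at z = 0. Lengths are in m, angles in degrees, forces in N, time in s.
With the tool pointing down it reaches from about 0.375 to 0.9 m from the base axis. Payload 3.1 kg.
Tool frame: the origin (TCP) lies at the very end of the fingers, on their centre line; the grasp point (between the pads) lies behind it (bot.grip_depth is the z of the grasp point in the tool frame, in m); z points along the fingers, y is the direction in which the jaws open and shut (so a half turn about z gives the same grasp; the last joint's range is limited). The gripper opens to 87 mm and grips with 3 to 60 N. Pads are 19 mm wide; open, the fingers measure 117 mm over their backs; the gripper's body (75 mm by 190 mm) begins 51 mm behind the grasp point.
Start: joints at [-83.337, 30.224, 82.088, -0, 67.689, -10.227], TCP at [0.182, -0.598, 0.223] pointing down, gripper open.
Joint ranges: [-176.69, 176.69], [-43.24, 126.21], [12.49, 139.97], [-82, 262], [0, 151.66], [-163.58, 163.58]. Speed limits (degrees/s): [159.86, 159.86, 180, 180, 180, 180].

### API

Orientations are given as a 3x3 rotation matrix whose columns are the frame's x, y, z axes.
In Python, from rig import bot, vision gives the robot as it stands. The module is installed in compiled form; this text tells all that it offers.
- The arm moves only by the shell command python3 -m jog 'ROWS'. ROWS is JSON, a list of rows, each a list of 3 entries, a list of its own where there are three numbers: the shift along the tool's x, y, z in mm, then the turn, a rotation vector about the tool's x, y, z in degrees, then the closure, from 0 (fully open) to 1 (shut). In form: [[[dx, dy, dz], [wx, wy, wz], fingers], ...]. A call has 1 to 12 rows; each row is the pose to reach, as a shift and turn from the pose commanded when the call began, along the tool's axes at that moment; what a row does not reach only later rows make up. A row lasts 1/12 s, in which the tool goes at most 41.7 mm and 7.16 degrees, less where a joint would pass 70% of its speed; a pose out of reach is approached as far as the arm can. A call with a gripper value outside its range is refused whole. The fingers move at their own pace and stop on an object; the grip force is fixed at half the most. Time passes only in rows, so rows that repeat a pose let the fingers close. It gives the time, the measured TCP pose, the force and the opening at its end, in the units of the state.
- bot.read_state(): the state, without advancing time (a new reading comes with each control period).
- vision.capture(name): name is "scene" or "top" or "wrist"; returns the picture (384x512x3 uint8, red, green, blue); there is no depth.
- vision.camera_info(name): a dict with "intrinsics" (3x3 intrinsics, pixels), "dist" ([k1, k2, p1, p2, k3] as OpenCV has them; the pictures are not rectified), "camera_from_world" (4x4, takes a point from world to camera coordinates); the wrist camera has in their place "mount" (4x4, takes a point from camera to tool coordinates, whose origin is the TCP and whose axes are the flange's). Camera axes: x right, y up, looking along -z (the intrinsics and any distortion apply to the point x, -y, -z); pixel columns grow to the right and rows downward; lengths in m; the calibration is good to about 2 mm. A picture is of the moment at which its call begins: read the wrist's pose just before it. camera_info takes no time and is no camera call.
- bot.hand_in(): hands the job in, once; it reports no verdict.
The state is a dict: "time_s": time; "joint_positions": joint angles; "qvel": joint speeds; "tau": joint torques, N m; "position": TCP position; "tcp_rot": TCP orientation; "force": force on the tool from outside, world axes, zero at the start; "moment": the same for the moment, N m; "opening": opening from 0.0 (shut) to 1.0 (fully open).
Only numpy, scipy, OpenCV 4.12 (cv2) and the standard library are available. Lean on these libraries where they do the work, as an engineer would, in place of code of your own. Each camera call takes 0.05 s, during which the arm holds its last target. There are 200 camera calls.

### The job

Take the thick plain roller out of the sheet pan, lay it square across the bed of the bench gauge between the anvil and the sliding jaw (open the jaw first), and slide the jaw shut until the roller's steel body bears on the anvil and the brass spring plunger is pushed about halfway in. Close it gently, never driving the plunger fully in, leave the jaw and roller like that, and leave the other rollers and everything else on the table where they are.

Things in the scene. Friction and masses are not known exactly. Their poses are not given: they have to be found in the camera images.
- gauge: bench gauge, grey base plate 280 x 140 x 20 mm fixed to the table (it is elsewhere, and turned, in each start; it may stand left or right). Origin under the plate's centre, +x along the slide towards the anvil, +y across it, z up. The bed is the plate's top, z = 20 mm
- bed (a point): point on the bed (20 mm over the table) at the foot of the anvil's measuring face, in the middle of its width: 90 mm along gauge +x from the gauge's origin. Axes as the gauge's; the space between the jaws lies on its -x side
- anvil: fixed steel jaw of the gauge: 40 mm wide (y), 45 mm tall over the bed, flat measuring face looking to gauge -x; origin at the same point as point bed. The block is 30 mm thick behind the face
- jaw (a joint): sliding steel jaw: value = gap in m from the anvil's face to the tip of the plunger when fully out (0 to 0.150); grows as the jaw is drawn towards gauge -x. Starts at 0.012 to 0.038, too narrow for the roller. Slides stiffly (about 10 N), stays where left. Its block is 40 mm wide (y), 40 mm long (x), 38 mm tall over the bed
- jaw_tab (a point): grip point on the black tab standing on the sliding jaw: tab 24 mm (gauge x) by 20 mm (gauge y), from 38 to 80 mm over the bed; the point is on its axis, 64 mm over the bed. Pinch it across gauge y, from above. It lies 38 mm + the joint jaw value from the anvil's face. Axes as the gauge's
- plunger (a joint): brass spring plunger, 24 mm across, standing 18 mm out of the jaw's front towards the anvil, axis 25 mm over the bed: value is how far it is pushed in, 0 (as at start) to 0.015 m (fully in). Spring: 2 N to start, then 0.5 N per mm, less than the jaw's drag, so it stays pressed when the jaw is let go. With the roller on the anvil, pushed in = 0.044 - jaw value
- plunger_tip (a point): centre of the plunger's flat front face, moves with it
- roller: THE ROLLER TO GAUGE: smooth steel cylinder 44 mm in diameter, 90 mm long, between two white square end blocks 50 x 50 x 14 mm; 118 mm over all, along its own y. Lies on its blocks' flats, axis 25 mm up. 0.3 to 0.6 kg. Origin under its centre. One of three rollers side by side, about 95 mm apart, in any order in the sheet pan. Anvil and jaw (40 mm wide) fit between its end blocks
- roller_mid (a point): centre of the roller, on the cylinder's axis, axes as the roller's
- pan: aluminium sheet pan 220 x 320 mm, rim 22 mm tall, floor and walls 3 mm thick, fixed; origin under its centre, 320 mm along its y. The rollers lie side by side along its y, their own length along its x
- thin_roller: decoy roller, same white end blocks and length, but its steel body is only 28 mm thick; lies in the sheet pan. Bystander
- ridged_roller: decoy roller, same white end blocks and length, but its body is a 28 mm shaft with five separate 44 mm discs; lies in the sheet pan. Bystander
- oil_bottle: clear bottle 54 mm across, 190 mm tall with its cap, standing between the gauge and the sheet pan; origin under its centre. Bystander
- brush: black-handled brush 190 mm long, under 60 mm wide and 30 mm high, lying beside the gauge, along its x. Bystander
- shaker_cup: open steel cup, 72 mm across, 85 mm tall, on the table between the gauge and the sheet pan, nearer the robot than the bottle; origin under its centre. Bystander
- spice_jar: jar 64 mm across, 100 mm tall, beyond the gauge and pan; origin under its centre. Bystander
- spatula: spatula 250 mm long lying flat on the table beyond the gauge or pan. Bystander
- small_pan: open steel pan 110 x 170 x 65 mm, beyond the gauge or pan; origin under its centre. Bystander
Not all that is in view belongs to the job. Leave any blue or green look-alike of the roller alone.

How it is judged (in metres and radians):
At the end, for the whole second after the job is handed in: The thick plain roller lies at rest on the gauge bed (centre 25 mm over it, within 6 mm), square across within 0.12 rad, its centre within 24 mm of the jaws' middle line; its body bears on the anvil (over 0.4 N) and the plunger is pushed in 4 to 11 mm of its 15; the jaw is still (value of joint plunger between 0.004 and 0.011 m and contact force between roller and anvil above 0.4 N and y of roller_mid in the frame of bed between -0.024 and 0.024 m and z of roller_mid in the frame of bed between 0.019 and 0.031 m and angle between the y axis of roller and the y axis of gauge, either way round below 0.12 rad and linear speed of roller below 0.01 m/s and velocity of joint jaw between -0.005 and 0.005 m/s); the robot touches nothing.
It fails at once if the plunger is driven fully in (beyond 14 mm of 15) (value of joint plunger above 0.014 m).
It fails at once if one of the other two rollers is moved by more than 30 mm (distance of any of thin_roller, ridged_roller from where it was at the start of the episode above 0.03 m).
It fails at once if the bottle, brush, cup, jar, spatula or small pan is moved by more than 30 mm (distance of any of oil_bottle, brush, shaker_cup, spice_jar, spatula, small_pan from where it was at the start of the episode above 0.03 m).
It fails at once if the bottle is tipped over (angle between oil_bottle's own z axis and vertical above 0.5 rad).
It also fails if it takes over 72 s, if anything falls off the work surface, if the arm or the gripper's body presses on something with over 40 N, if the wrist force passes 120 N, or if a joint passes its speed limit or range.

## Working session

There is one attempt and no reset: what is moved stays moved. The work goes in short steps, Python scripts to look and compute and a shell command to move; the robot and the scene stay as the last step left them, time stands still between calls to the robot, and variables do not carry over. Pictures are saved under pics/ and viewed, about 8 in all and at most 12, crops included, and the job is handed in when it is done.

```bash
mkdir -p pics
python3 - <<'E'
from rig import bot, vision
import cv2, numpy as np
s=bot.read_state(); print(s['time_s'],s['position'],s['tcp_rot'],s['opening'],bot.grip_depth)
for n in ['top','scene']:
    im=vision.capture(n); cv2.imwrite(f'pics/{n}0.png',im[:,:,::-1])
    c=vision.camera_info(n); print(n,c['intrinsics'],c['dist'],c['camera_from_world'])
t=cv2.imread('pics/top0.png'); cv2.imwrite('pics/top0b.png',cv2.resize(t,(800,600)))
E
```

```text
0.0 [ 0.18153868 -0.59728323  0.22158308] [[ 9.56854517e-01  2.90567325e-01 -2.51931873e-04]
 [ 2.90567185e-01 -9.56852200e-01  2.13951416e-03]
 [ 3.80611339e-04 -2.12040692e-03 -9.99997680e-01]] 1.000161270632621 -0.0187
top [[396.1072986    0.         261.45643737]
 [  0.         396.1072986  188.43856592]
 [  0.           0.           1.        ]] [-0.12883557  0.          0.          0.          0.        ] [[-0.015301   -0.99965775  0.02121921  0.09055952]
 [ 0.99696456 -0.01363268  0.0766539  -0.54115903]
 [-0.07633839  0.02232768  0.99683194 -1.17037999]
 [ 0.          0.          0.          1.        ]]
scene [[441.12882514   0.         254.84138057]
 [  0.         441.12882514 194.42209595]
 [  0.           0.           1.        ]] [0.00666146 0.         0.         0.         0.        ] [[-0.76284956  0.64621877 -0.02149069  0.35884808]
 [-0.35290178 -0.38828358  0.8512909   0.16417452]
 [ 0.54177568  0.65699099  0.52425372 -1.89583562]
 [ 0.          0.          0.          1.        ]]
```

View pics/top0b.png

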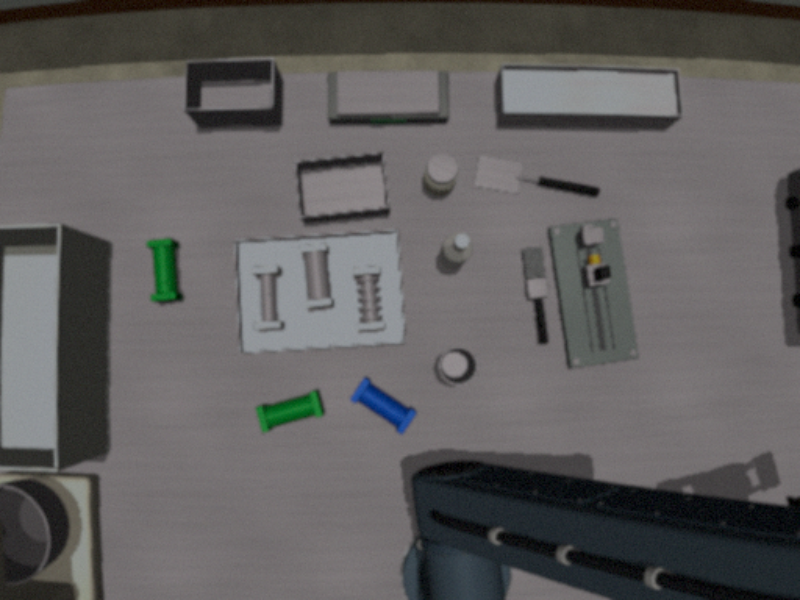

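View pics/scene0.png

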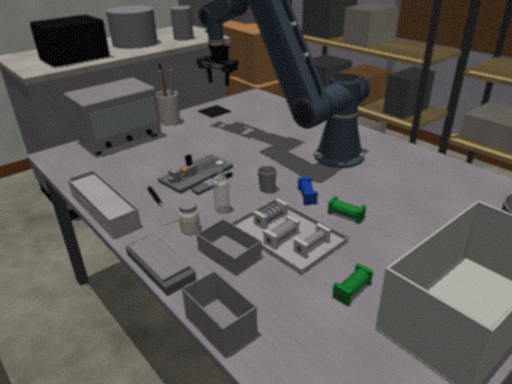

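Top view (800x600): the thick plain roller is the middle one, about (317,277), with the thin one at (268,297) and the ridged one at (369,297). The gauge plate is about (594,293), with the anvil at (592,235) and the tab at (600,272). Next I'll measure these.

```bash
cat > h.py <<'E'
from rig import bot, vision
import cv2, numpy as np
def ray(name,uv,st=None):
    c=vision.camera_info(name)
    p=cv2.undistortPoints(np.float64(uv).reshape(-1,1,2),c['intrinsics'],np.array(c['dist'])).reshape(-1,2)
    d=np.c_[p[:,0],-p[:,1],-np.ones(len(p))]
    if 'camera_from_world' in c: M=np.linalg.inv(c['camera_from_world'])
    else:
        T=np.eye(4);T[:3,:3]=st['tcp_rot'];T[:3,3]=st['position'];M=T@c['mount']
    return M[:3,3],d@M[:3,:3].T
def onz(name,uv,z,st=None):
    o,d=ray(name,uv,st); return o+d*((z-o[2])/d[:,2])[:,None]
def proj(name,P,st=None):
    c=vision.camera_info(name)
    if 'camera_from_world' in c: M=np.array(c['camera_from_world'])
    else:
        T=np.eye(4);T[:3,:3]=st['tcp_rot'];T[:3,3]=st['position'];M=np.linalg.inv(T@c['mount'])
    q=np.atleast_2d(P)@M[:3,:3].T+M[:3,3]; q=q*[1,-1,-1]
    return cv2.projectPoints(q,np.zeros(3),np.zeros(3),c['intrinsics'],np.array(c['dist']))[0].reshape(-1,2)
E
python3 - <<'E'
from h import *
im=cv2.imread('pics/top0.png')
# crops, 6x : gauge region, roller region
g=im[132:240,345:415]; r=im[145:230,150:262]
cv2.imwrite('pics/c1.png',np.hstack([cv2.resize(g,None,fx=5.5,fy=5.5,interpolation=2)[:594], np.zeros((594,10,3),np.uint8), ])) 
hsv=cv2.cvtColor(im,cv2.COLOR_BGR2HSV)
print(im[190,361+20:361+22],im[220,372],im[200,330])
# plate: greenish grey
f=im.astype(int)
m=((f[:,:,1]>=f[:,:,2]+3)&(f.sum(2)<420)).astype(np.uint8)*255
m[:, :345]=0;m[:,415:]=0;m[:130]=0;m[242:]=0
m=cv2.morphologyEx(m,cv2.MORPH_CLOSE,np.ones((5,5)));m=cv2.morphologyEx(m,cv2.MORPH_OPEN,np.ones((5,5)))
c=max(cv2.findContours(m,0,2)[0],key=cv2.contourArea)
P=onz('top',c.reshape(-1,2),0.02)[:,:2]
b=cv2.minAreaRect((P*1000).astype(np.float32));print('plate mm',b)
# white end blocks top z~.053
w=((f.min(2)>150)).astype(np.uint8)*255
print(f[166,200],f[195,205],f[180,203],f[175,180])
E
```

```text
[[63 62 59]
 [74 73 72]] [89 95 90] [119 117 120]
plate mm ((543.0557861328125, -279.321533203125), (278.3512268066406, 141.4993438720703), 6.567561626434326)
[124 121 126] [130 128 125] [133 132 137] [112 111 107]
```

View pics/c1.png

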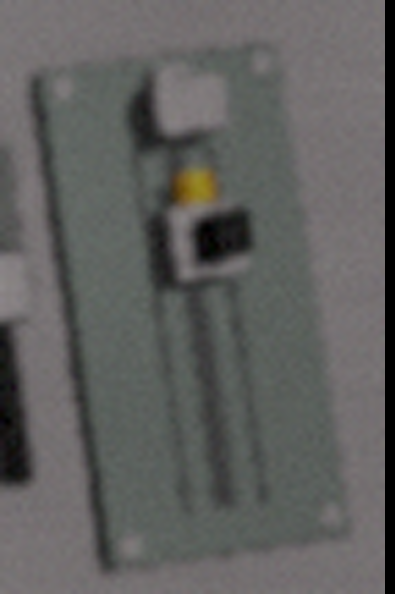

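Run:
```python
from h import *
O=np.array([.543,-.2793]);a=np.radians(6.57);X=np.array([np.cos(a),np.sin(a)]);Y=np.array([-X[1],X[0]])
bed=O+.09*X
def g(name,uv,z):
    p=onz(name,[uv],z)[0,:2]; q=p-bed; print(name,uv,z,'world',p.round(4),'gauge-from-bed mm',(q@X*1e3).round(1),(q@Y*1e3).round(1))
g('top',(345+195/5.5,132+172/5.5),.050)   # plunger tip
g('top',(345+225/5.5,132+236/5.5),.100)   # tab top
g('top',(345+190/5.5,132+137/5.5),.065)  # anvil front top edge
for n,p,z in [('r far',(316,249),.053),('r near',(319,303),.053),('r mid',(317,277),.05),('bottle cap',(461,241),.19),('bottle base',(455,258),0.01),('cup',(455,365),.085),('thin mid',(268,297),.045),('ridged',(369,297),.05)]:
    print(n,onz('top',[np.array(p)/1.5625],z)[0].round(4))
```

```text
top (380.45454545454544, 163.27272727272728) 0.05 world [ 0.6109 -0.2748] gauge-from-bed mm -22.0 -3.3
top (385.9090909090909, 174.9090909090909) 0.1 world [ 0.5703 -0.2728] gauge-from-bed mm -62.2 3.3
top (379.54545454545456, 156.9090909090909) 0.065 world [ 0.6279 -0.2678] gauge-from-bed mm -4.3 1.7
r far [0.6279 0.2562 0.053 ]
r near [0.5261 0.2508 0.053 ]
r mid [0.5753 0.2548 0.05  ]
bottle cap [ 0.6174 -0.0022  0.19  ]
bottle base [ 0.6133 -0.0094  0.01  ]
cup [0.4083 0.0021 0.085 ]
thin mid [0.5393 0.3483 0.045 ]
ridged [0.5363 0.1575 0.05  ]
```

```bash
python3 -m jog '[[[40,-16,0],[0,0,1],0],[[80,-33,0],[0,0,2],0],[[120,-50,0],[0,0,3],0],[[158,-66,0],[0,0,4],0],[[196,-81,0],[0,0,5],0],[[234,-97,0],[0,0,6],0],[[272,-113,0],[0,0,7],0],[[310,-129,0],[0,0,8],0],[[348,-145,0],[0,0,9],0],[[386,-160,0],[0,0,10],0],[[424,-176,0],[0,0,10.3],0],[[455,-189,0],[0,0,10.3],0]]'
python3 - <<'E'
from h import *
s=bot.read_state();im=vision.capture('wrist');cv2.imwrite('pics/w1.png',im[:,:,::-1])
print(s['time_s'],s['position'],s['tcp_rot'],s['joint_positions'])
np.save('s1.npy',s,allow_pickle=True)
E
```

```text
time_s: 1.1
position: [0.5638, -0.2824, 0.2221]
tcp_rot: [[0.993, 0.116, -0.0], [0.116, -0.993, 0.001], [-0.0, -0.001, -1.0]]
force: [0.8, -0.6, 0.0]
opening: 0.997
1.1 [ 0.56380929 -0.28242502  0.22213525] [[ 9.93276180e-01  1.15768748e-01 -1.66086546e-04]
 [ 1.15768854e-01 -9.93275727e-01  9.50275299e-04]
 [-5.49575532e-05 -9.63113468e-04 -9.99999535e-01]] [-3.67643373e+01  3.07022533e+01  8.12368245e+01  4.08710317e-02
  6.81011384e+01  4.65724339e+01]
```

View pics/w1.png

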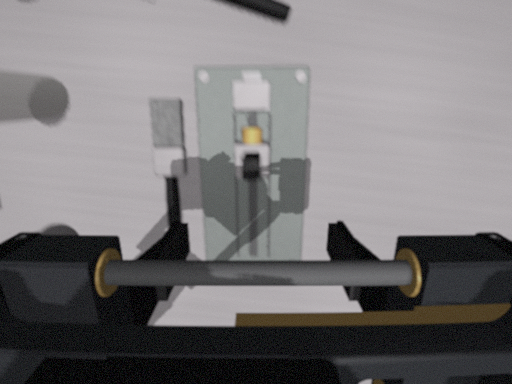

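```bash
cat >> h.py <<'E'
O=np.array([.543,-.2793]);a=np.radians(6.57);X=np.array([np.cos(a),np.sin(a)]);Y=np.array([-X[1],X[0]])
bed=O+.09*X
def G(p): q=np.asarray(p)[...,:2]-bed; return np.stack([q@X,q@Y],-1)*1e3
E
python3 - <<'E'
from h import *
s=np.load('s1.npy',allow_pickle=True).item()
for n,uv,z in [('plate TL',(195,66),.02),('TR',(309,66),.02),('L200',(203.5,215),.02),('R200',(303.5,215),.02),('anvil L front',(233,108),.065),('anvil R front',(271,108),.065),('plunger tip',(252,127),.05),('jawfront',(252,144),.058),('tab far top',(252,155),.1),('tab near top?',(252,177),.1),('TL tab',(244,155),.1),('TR tab',(261,155),.1)]:
    p=onz('wrist',[uv],z,s)[0]; print(n,p.round(4),G(p).round(1))
print('tcp',G(s['position']))
im=cv2.imread('pics/w1.png');print(im[100:190:2,252].tolist());print(im[160,230:275:2].tolist())
E
```

```text
plate TL [ 0.6759 -0.1936  0.02  ] [51.8 70. ]
TR [ 0.6916 -0.3291  0.02  ] [ 52.  -66.5]
L200 [ 0.4854 -0.2159  0.02  ] [-139.9   69.6]
R200 [ 0.5017 -0.3534  0.02  ] [-139.6  -68.9]
anvil L front [ 0.6337 -0.2471  0.065 ] [ 3.7 21.6]
anvil R front [ 0.6385 -0.2882  0.065 ] [  3.8 -19.7]
plunger tip [ 0.6146 -0.2698  0.05  ] [-17.8   1.3]
jawfront [ 0.5961 -0.272   0.058 ] [-36.4   1.2]
tab far top [ 0.5911 -0.2734  0.1   ] [-41.6   0.3]
tab near top? [ 0.5682 -0.276   0.1   ] [-64.6   0.4]
TL tab [ 0.5901 -0.2654  0.1   ] [-41.6   8.4]
TR tab [ 0.5921 -0.2825  0.1   ] [-41.6  -8.8]
tcp [-69.68492251  -5.48543012]
[[202, 198, 202], [200, 197, 202], [198, 197, 201], [195, 192, 195], [176, 174, 178], [149, 148, 150], [119, 121, 120], [117, 117, 116], [114, 114, 113], [115, 115, 114], [114, 115, 115], [117, 114, 117], [109, 110, 112], [103, 129, 142], [108, 160, 171], [117, 183, 194], [128, 196, 207], [128, 196, 206], [126, 194, 206], [124, 193, 204], [126, 194, 205], [135, 187, 198], [158, 186, 193], [181, 185, 192], [188, 187, 190], [167, 164, 170], [139, 137, 142], [68, 64, 65], [27, 28, 27], [42, 37, 42], [48, 50, 49], [58, 57, 58], [61, 59, 61], [54, 57, 57], [50, 50, 54], [49, 44, 48], [37, 34, 35], [34, 29, 30], [33, 29, 26], [45, 43, 43], [49, 51, 49], [61, 59, 60], [57, 57, 56], [64, 60, 60], [68, 63, 64]]
[[143, 145, 142], [159, 161, 156], [160, 159, 158], [176, 172, 178], [186, 184, 188], [166, 163, 168], [109, 107, 112], [57, 56, 58], [45, 47, 47], [44, 45, 45], [55, 52, 51], [48, 50, 49], [52, 52, 53], [52, 52, 51], [63, 64, 64], [138, 137, 140], [177, 173, 178], [186, 184, 188], [182, 181, 184], [160, 157, 163], [133, 134, 134], [151, 152, 150], [155, 157, 153]]
```

Wrist view: anvil front edge at row 108, plunger tip at row 127, tab far edge at row 155 (col 252). The two views agree within 2–4 mm. The jaw is at about 0.022, so I'll pinch the tab.

```bash
python3 -m jog '[[[11,-6,35],[0,0,0],0],[[11,-6,75],[0,0,0],0],[[11,-6,115],[0,0,0],0.4],[[11,-6,140],[0,0,0],0.5],[[11,-6,153],[0,0,0],0.5],[[11,-6,153],[0,0,0],0.5],[[11,-6,153],[0,0,0],1],[[11,-6,153],[0,0,0],1],[[11,-6,153],[0,0,0],1],[[11,-6,153],[0,0,0],1],[[11,-6,153],[0,0,0],1],[[11,-6,153],[0,0,0],1]]'
```

```text
time_s: 2.15
position: [0.5728, -0.278, 0.0706]
tcp_rot: [[0.993, 0.115, 0.002], [0.115, -0.993, -0.001], [0.001, 0.001, -1.0]]
force: [0.5, 0.3, -0.0]
opening: 0.326
```

```bash
python3 -m jog '[[[0,0,0],[0,0,0],1],[[0,0,0],[0,0,0],1],[[0,0,0],[0,0,0],1],[[0,0,0],[0,0,0],1]]'; python3 -m jog '[[[-6,0,0],[0,0,0],1],[[-16,0,0],[0,0,0],1],[[-30,0,0],[0,0,0],1],[[-45,0,0],[0,0,0],1],[[-60,0,0],[0,0,0],1],[[-75,0,0],[0,0,0],1],[[-90,0,0],[0,0,0],1],[[-103,0,0],[0,0,0],1],[[-112,0,0],[0,0,0],1],[[-117,0,0],[0,0,0],1],[[-117,0,0],[0,0,0],1],[[-117,0,0],[0,0,0],1]]'
```

```text
time_s: 2.48
position: [0.5722, -0.276, 0.0702]
tcp_rot: [[0.993, 0.114, -0.0], [0.114, -0.993, 0.003], [-0.0, -0.003, -1.0]]
force: [-0.1, 4.4, 6.0]
opening: 0.231
time_s: 3.48
position: [0.4576, -0.2896, 0.0702]
tcp_rot: [[0.994, 0.113, 0.003], [0.113, -0.994, 0.002], [0.003, -0.001, -1.0]]
force: [4.8, 6.3, 4.6]
opening: 0.225
```

```bash
python3 -m jog '[[[-117,0,0],[0,0,0],0],[[-117,0,0],[0,0,0],0],[[-117,0,0],[0,0,0],0],[[-117,0,-30],[0,0,0],0],[[-117,0,-70],[0,0,0],0],[[-117,0,-110],[0,0,0],0],[[-117,0,-150],[0,0,0],0],[[-117,0,-180],[0,0,0],0]]'
python3 - <<'E'
from h import *
s=bot.read_state();im=vision.capture('wrist');cv2.imwrite('pics/w2.png',im[:,:,::-1]);np.save('s2.npy',s,allow_pickle=True);print(s['position'],s['force'],s['opening'])
E
```

```text
time_s: 4.15
position: [0.3401, -0.3058, 0.2529]
tcp_rot: [[0.993, 0.115, 0.002], [0.115, -0.993, -0.004], [0.002, 0.005, -1.0]]
force: [0.5, 0.4, -0.6]
opening: 0.751
[ 0.34007336 -0.30581405  0.25292849] [ 0.52997662  0.42391473 -0.61985075] 0.7512142785796462
```

My mistake: shifts are relative to the start of each call, so I repeated the −117 and pulled further back while opening. Checking the scene.

View pics/w2.png

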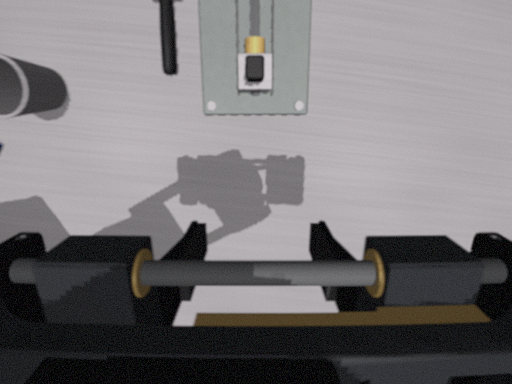

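Jaw still intact near its open end: plunger tip at row 37, tab top about (255,68), plate near edge at row 113. Nothing else looks disturbed.

Run:
```python
from h import *
s=np.load('s2.npy',allow_pickle=True).item()
for n,uv,z in [('plate L',(203,113),.02),('R',(310,113),.02),('tip',(255,38),.05),('jawfront',(255,54),.058),('tab far',(255,56),.1),('tab near',(255,80),.1)]:
    p=onz('wrist',[uv],z,s)[0]; print(n,p.round(4),G(p).round(1))
R=s['tcp_rot'];d=np.array([.577,.2545,.25])-s['position'];print((R.T@d*1e3).round())
```

```text
plate L [ 0.3973 -0.2259  0.02  ] [-228.6   69.7]
R [ 0.414  -0.3697  0.02  ] [-228.5  -75. ]
tip [ 0.4914 -0.2861  0.05  ] [-142.    -0.9]
jawfront [ 0.4728 -0.2883  0.058 ] [-160.7   -0.9]
tab far [ 0.4646 -0.2894  0.1   ] [-169.1   -1.1]
tab near [ 0.4414 -0.2921  0.1   ] [-192.4   -1. ]
[ 300. -529.    1.]
```

```bash
python3 -m jog '[[[18,-33,0],[0,0,0],0],[[37,-66,0],[0,0,0],0],[[56,-99,0],[0,0,0],0],[[74,-132,0],[0,0,0],0],[[93,-165,0],[0,0,0],0],[[111,-198,0],[0,0,1],0],[[130,-231,0],[0,0,2],0],[[148,-264,0],[0,0,3],0],[[167,-297,0],[0,0,3.5],0],[[185,-330,0],[0,0,3.5],0],[[204,-364,0],[0,0,3.5],0],[[222,-397,0],[0,0,3.5],0]]'; python3 -m jog '[[[20,-33,0],[0,0,0],0],[[40,-66,0],[0,0,0],0],[[55,-99,0],[0,0,0],0],[[60,-128,0],[0,0,0],0],[[60,-128,0],[0,0,0],0]]';python3 - <<'E'
from h import *
s=bot.read_state();im=vision.capture('wrist');cv2.imwrite('pics/w3.png',im[:,:,::-1]);np.save('s3.npy',s,allow_pickle=True);print(s['position'],s['tcp_rot'])
E
```

```text
time_s: 5.2
position: [0.5155, 0.117, 0.2493]
tcp_rot: [[0.999, 0.054, 0.001], [0.054, -0.999, -0.001], [0.001, 0.001, -1.0]]
force: [0.7, -0.0, 0.2]
opening: 0.999
time_s: 5.62
position: [0.5688, 0.2514, 0.2489]
tcp_rot: [[0.998, 0.059, 0.002], [0.059, -0.998, 0.003], [0.002, -0.002, -1.0]]
force: [-0.4, 0.5, 0.4]
opening: 1.002
[0.56884286 0.25144682 0.2488681 ] [[ 0.99827291  0.0587138   0.00197138]
 [ 0.05870874 -0.99827194  0.00253437]
 [ 0.00211678 -0.00241425 -0.99999485]]
```

View pics/w3.png

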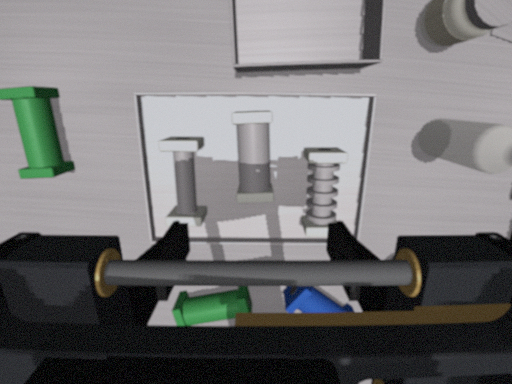

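Thick plain roller at the centre: far block top at cols 232–272, rows about 111–123; near block at cols 237–273, rows about 187–200.

Run:
```python
from h import *
s=np.load('s3.npy',allow_pickle=True).item()
for n,uv,z in [('far L',(232.5,112),.053),('far R',(272,112),.053),('far in L',(233.5,123.5),.053),('near L',(237,189),.053),('near R',(272.5,189),.053),('body L150',(238,150),.028),('body R150',(270,150),.028)]:
    p=onz('wrist',[uv],z,s)[0]; print(n,p.round(4))
im=cv2.imread('pics/w3.png',0);print(im[104:210:2,254].tolist());
for r in (116,150,175,196): print(r,im[r,226:282:2].tolist())
```

```text
far L [0.6353 0.2866 0.053 ]
far R [0.6382 0.2383 0.053 ]
far in L [0.6216 0.2849 0.053 ]
near L [0.5372 0.2773 0.053 ]
near R [0.54   0.2305 0.053 ]
body L150 [0.5849 0.2796 0.028 ]
body R150 [0.5875 0.2362 0.028 ]
[202, 200, 203, 178, 178, 202, 203, 202, 203, 186, 171, 179, 179, 180, 179, 179, 181, 179, 177, 180, 178, 178, 180, 179, 179, 180, 178, 177, 178, 176, 132, 115, 114, 116, 114, 113, 113, 113, 113, 113, 113, 111, 110, 111, 116, 145, 148, 148, 148, 136, 131, 130, 136]
116 [201, 201, 198, 194, 203, 202, 202, 201, 199, 200, 202, 202, 203, 202, 203, 203, 202, 203, 203, 203, 203, 201, 198, 187, 201, 200, 202, 204]
150 [202, 203, 202, 202, 204, 194, 133, 128, 143, 154, 162, 164, 172, 179, 179, 172, 164, 156, 153, 144, 133, 116, 180, 202, 205, 202, 203, 201]
175 [140, 139, 137, 140, 137, 139, 122, 91, 99, 104, 106, 107, 114, 117, 115, 109, 106, 103, 101, 99, 86, 83, 107, 137, 170, 173, 141, 140]
196 [138, 138, 137, 136, 137, 132, 151, 153, 149, 151, 146, 149, 150, 149, 148, 151, 152, 150, 150, 150, 148, 148, 150, 142, 132, 141, 137, 135]
```

```bash
python3 -m jog '[[[8,-5,35],[0,0,-1],0.15],[[8,-5,75],[0,0,-1],0.15],[[8,-5,115],[0,0,-1],0.15],[[8,-5,155],[0,0,-1],0.15],[[8,-5,190],[0,0,-1],0.15],[[8,-5,215],[0,0,-1],0.15],[[8,-5,230],[0,0,-1],0.15],[[8,-5,237],[0,0,-1],0.15],[[8,-5,237],[0,0,-1],0.15],[[8,-5,237],[0,0,-1],0.15]]'; python3 -m jog '[[[0,0,0],[0,0,0],1],[[0,0,0],[0,0,0],1],[[0,0,0],[0,0,0],1],[[0,0,0],[0,0,0],1],[[0,0,0],[0,0,0],1],[[0,0,0],[0,0,0],1],[[0,0,0],[0,0,0],1]]'
```

```text
time_s: 6.5
position: [0.5761, 0.251, 0.013]
tcp_rot: [[0.997, 0.071, 0.001], [0.071, -0.997, -0.0], [0.001, 0.0, -1.0]]
force: [-0.1, -0.5, -0.3]
opening: 0.846
time_s: 7.08
position: [0.5763, 0.2528, 0.0136]
tcp_rot: [[0.997, 0.071, 0.002], [0.071, -0.997, 0.002], [0.002, -0.001, -1.0]]
force: [-0.6, 4.2, 5.5]
opening: 0.496
```

```bash
python3 -m jog '[[[0,0,-8],[0,0,0],1],[[0,0,-22],[0,0,0],1],[[0,0,-45],[0,0,0],1],[[0,0,-70],[0,0,0],1],[[0,0,-100],[0,0,0],1],[[0,0,-130],[0,0,0],1],[[0,0,-160],[0,0,0],1],[[0,0,-190],[0,0,0],1],[[0,0,-220],[0,0,0],1],[[0,0,-240],[0,0,0],1],[[0,0,-250],[0,0,0],1],[[0,0,-250],[0,0,0],1]]'
python3 - <<'E'
from h import *
s=bot.read_state();R=s['tcp_rot']
t=bed+.0015*X-.060*X-.0*Y
print(s['position'],t,(R.T@(np.r_[t,.265]-s['position'])*1e3).round(), s['joint_positions'],np.degrees(np.arctan2(R[1,0],R[0,0])))
E
```

```text
time_s: 8.08
position: [0.5762, 0.2513, 0.2643]
tcp_rot: [[0.997, 0.071, 0.003], [0.071, -0.997, -0.0], [0.003, 0.0, -1.0]]
force: [1.1, -0.3, -5.0]
opening: 0.496
[0.57615383 0.25128722 0.2643411 ] [ 0.57429313 -0.27569586] [-39. 526.  -1.] [ 1.34189853e+01  2.80463244e+01  7.89052782e+01 -5.52103397e-02
  7.28874932e+01  9.93587759e+01] 4.076418837033031
```

```bash
python3 -m jog '[[[-1,15,0],[0,0,-3],1],[[-3,45,0],[0,0,-9],1],[[-6,80,0],[0,0,-16],1],[[-9,120,0],[0,0,-23],1],[[-12,160,0],[0,0,-30],1],[[-15,200,0],[0,0,-37],1],[[-18,240,0],[0,0,-44],1],[[-21,280,0],[0,0,-51],1],[[-24,320,0],[0,0,-58],1],[[-27,360,0],[0,0,-65],1],[[-30,400,0],[0,0,-72],1],[[-33,440,0],[0,0,-79],1]]'
python3 - <<'E'
from h import *
s=bot.read_state();R=s['tcp_rot']
t=bed+.0015*X-.060*X-.0*Y
print(s['position'],(R.T@(np.r_[t,.265]-s['position'])*1e3).round(), s['joint_positions'],96.57-np.degrees(np.arctan2(R[1,0],R[0,0])))
E
```

```text
time_s: 9.08
position: [0.5718, -0.1812, 0.2595]
tcp_rot: [[0.157, 0.988, -0.006], [0.988, -0.157, 0.003], [0.002, -0.006, -1.0]]
force: [1.8, 0.4, -4.4]
opening: 0.498
[ 0.57182338 -0.18119157  0.25948245] [-93.  17.  -6.] [-2.82305908e+01  2.61761080e+01  8.30907602e+01 -3.06126937e-02
  7.11053899e+01 -1.91637573e+01] 15.627125230537004
```

```bash
python3 -m jog '[[[-30,5,0],[0,0,-6],1],[[-60,10,0],[0,0,-11],1],[[-84,14,0],[0,0,-13.5],1],[[-84,14,0],[0,0,-13.5],1],[[-84,14,0],[0,0,-13.5],1]]'
python3 - <<'E'
from h import *
s=bot.read_state();R=s['tcp_rot']
t=bed+.0015*X-.060*X-.0*Y
print(s['position'],G(s['position']),(R.T@(np.r_[t,.265]-s['position'])*1e3).round(1), 96.57-np.degrees(np.arctan2(R[1,0],R[0,0])))
im=vision.capture('wrist');cv2.imwrite('pics/w4.png',im[:,:,::-1]);np.save('s4.npy',s,allow_pickle=True)
E
```

```text
time_s: 9.5
position: [0.5723, -0.2661, 0.2593]
tcp_rot: [[-0.068, 0.998, -0.005], [0.998, 0.068, 0.003], [0.004, -0.005, -1.0]]
force: [0.2, 0.9, -4.9]
opening: 0.495
[ 0.57232686 -0.26610872  0.25927215] [-59.35642512   9.74915539] [-9.7  1.3 -5.8] 2.6611991727656914
```

View pics/w4.png

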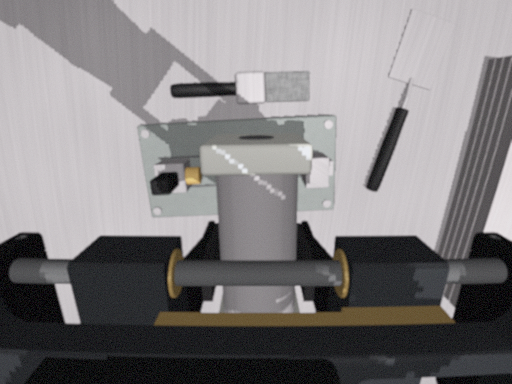

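```bash
python3 -m jog '[[[-5,0,25],[0,0,-1.5],1],[[-10,1,60],[0,0,-2.7],1],[[-10,1,95],[0,0,-2.7],1],[[-10,1,130],[0,0,-2.7],1],[[-10,1,160],[0,0,-2.7],1],[[-10,1,185],[0,0,-2.7],1],[[-10,1,203],[0,0,-2.7],1],[[-10,1,215],[0,0,-2.7],1],[[-10,1,219],[0,0,-2.7],1],[[-10,1,219],[0,0,-2.7],1],[[-10,1,219],[0,0,-2.7],1]]'
python3 - <<'E'
from h import *
s=bot.read_state();R=s['tcp_rot']
print(s['position'],G(s['position']), 96.57-np.degrees(np.arctan2(R[1,0],R[0,0])),s['force'])
E
```

```text
time_s: 10.47
position: [0.5766, -0.2749, 0.0443]
tcp_rot: [[-0.119, 0.993, 0.001], [0.993, 0.119, -0.001], [-0.001, 0.001, -1.0]]
force: [0.6, 0.5, -3.0]
opening: 0.501
[ 0.57661527 -0.27490778  0.04426488] [-56.10294281   0.51722068] -0.27565657397430243 [ 0.56934548  0.4599475  -3.01073704]
```

```bash
python3 -m jog '[[[0,0,4],[0,0,0],1],[[0,0,7],[0,0,0],1],[[0,0,9],[0,0,0],1],[[0,0,9],[0,0,0],1],[[0,0,9],[0,0,0],1]]';  python3 -m jog '[[[0,0,2],[0,0,0],1],[[0,0,3],[0,0,0],1],[[0,0,3],[0,0,0],1],[[0,0,3],[0,0,0],1]]'
```

```text
time_s: 10.88
position: [0.5759, -0.2751, 0.0348]
tcp_rot: [[-0.118, 0.993, 0.0], [0.993, 0.118, -0.0], [-0.0, 0.0, -1.0]]
force: [-0.2, -0.1, -5.1]
opening: 0.501
time_s: 11.22
position: [0.5759, -0.275, 0.0314]
tcp_rot: [[-0.119, 0.993, -0.0], [0.993, 0.119, 0.0], [0.0, -0.0, -1.0]]
force: [-0.4, -0.1, -3.9]
opening: 0.497
```

```bash
python3 -m jog '[[[0,0,1],[0,0,0],1],[[0,0,1],[0,0,0],1]]';  python3 -m jog '[[[0,0,0],[0,0,0],0.27],[[0,0,0],[0,0,0],0.27],[[0,0,0],[0,0,0],0.27],[[0,0,0],[0,0,0],0.27],[[0,0,-10],[0,0,0],0.27],[[0,0,-35],[0,0,0],0.27],[[0,0,-70],[0,0,0],0.27],[[0,0,-105],[0,0,0],0.2],[[0,0,-140],[0,0,0],0],[[0,0,-165],[0,0,0],0],[[0,0,-170],[0,0,0],0]]'
```

```text
time_s: 11.38
position: [0.5761, -0.2752, 0.0307]
tcp_rot: [[-0.119, 0.993, 0.0], [0.993, 0.119, -0.0], [-0.0, 0.0, -1.0]]
force: [0.2, -0.2, -3.1]
opening: 0.497
time_s: 12.3
position: [0.5788, -0.2769, 0.2075]
tcp_rot: [[-0.119, 0.993, 0.01], [0.993, 0.119, -0.007], [-0.008, 0.009, -1.0]]
force: [0.7, -0.4, 0.0]
opening: 0.93
```

```bash
python3 -m jog '[[[0,-10,0],[0,0,5],0],[[0,-20,0],[0,0,12],0],[[0,-30,0],[0,0,19],0],[[0,-40,0],[0,0,26],0],[[0,-55,0],[0,0,33],0],[[0,-70,0],[0,0,40],0],[[0,-85,0],[0,0,47],0],[[0,-100,0],[0,0,54],0],[[0,-115,0],[0,0,61],0],[[0,-125,0],[0,0,68],0],[[0,-132,0],[0,0,75],0],[[0,-137,0],[0,0,82],0]]';python3 -m jog '[[[0,0,0],[0,0,6],0],[[0,0,0],[0,0,8.2],0],[[0,0,0],[0,0,8.2],0],[[0,0,0],[0,0,8.2],0],[[0,0,0],[0,0,8.2],0]]'
python3 - <<'E'
from h import *
s=bot.read_state();R=s['tcp_rot']
print(s['position'],G(s['position']),6.57-np.degrees(np.arctan2(R[1,0],R[0,0])))
im=vision.capture('wrist');cv2.imwrite('pics/w5.png',im[:,:,::-1]);np.save('s5.npy',s,allow_pickle=True)
E
```

```text
time_s: 13.3
position: [0.4386, -0.2909, 0.2003]
tcp_rot: [[0.968, 0.249, -0.001], [0.249, -0.968, 0.001], [-0.001, -0.001, -1.0]]
force: [0.5, -0.4, 0.7]
opening: 1.004
time_s: 13.72
position: [0.4398, -0.2911, 0.2004]
tcp_rot: [[0.993, 0.116, -0.0], [0.116, -0.993, 0.0], [-0.0, -0.0, -1.0]]
force: [-0.3, 0.3, -0.3]
opening: 1.0
[ 0.43977785 -0.2910799   0.20041591] [-1.93892092e+02  1.07835020e-01] -0.10030791776484627
```

View pics/w5.png

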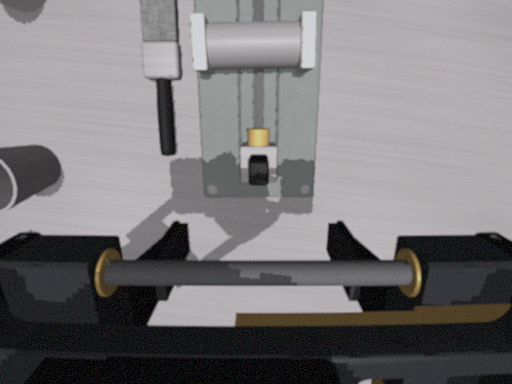

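The roller lies square on the bed, blocks at cols 191–207 and 301–316; tab top around (258,168), plunger tip at row 128. Getting distances.

Run:
```python
from h import *
s=np.load('s5.npy',allow_pickle=True).item()
for n,uv,z in [('blkL nearouter',(194,70),.07),('blkR nearouter',(314,67),.07),('blkL far',(191,14),.07),('blkR far',(316,12),.07),('plate L',(205,196),.02),('plateR',(313,196),.02),('tip',(258,129),.05),('tab far',(258,155.5),.1),('tab near',(258,185),.1),('tabL',(248.5,160),.1),('tabR',(268.5,160),.1)]:
    p=onz('wrist',[uv],z,s)[0]; print(n,p.round(4),G(p).round(1))
im=cv2.imread('pics/w5.png',0);print(im[140:200:2,258].tolist())
```

```text
blkL nearouter [ 0.5415 -0.2173  0.07  ] [-84.4  61.8]
blkR nearouter [ 0.5577 -0.3318  0.07  ] [-81.4 -53.9]
blkL far [ 0.5901 -0.2115  0.07  ] [-35.5  62. ]
blkR far [ 0.6051 -0.3258  0.07  ] [-33.6 -53.3]
plate L [ 0.397  -0.2285  0.02  ] [-229.2   67.2]
plateR [ 0.4132 -0.3652  0.02  ] [-228.8  -70.5]
tip [ 0.491  -0.2854  0.05  ] [-142.4   -0.2]
tab far [ 0.4711 -0.2878  0.1   ] [-162.4   -0.2]
tab near [ 0.4426 -0.2911  0.1   ] [-191.1   -0.3]
tabL [ 0.4658 -0.2794  0.1   ] [-166.7    8.7]
tabR [ 0.468  -0.2981  0.1   ] [-166.6  -10.1]
[195, 198, 192, 184, 187, 192, 196, 129, 13, 0, 21, 34, 58, 62, 63, 55, 43, 25, 31, 28, 36, 40, 39, 91, 95, 97, 98, 99, 97, 115]
```

```bash
python3 -m jog '[[[14,0,30],[0,0,0],0],[[14,0,65],[0,0,0],0.2],[[14,0,95],[0,0,0],0.4],[[14,0,118],[0,0,0],0.5],[[14,0,129],[0,0,0],0.5],[[14,0,130],[0,0,0],0.5],[[14,0,130],[0,0,0],1],[[14,0,130],[0,0,0],1],[[14,0,130],[0,0,0],1],[[14,0,130],[0,0,0],1],[[14,0,130],[0,0,0],1],[[14,0,130],[0,0,0],1]]'; python3 -m jog '[[[0,0,0],[0,0,0],1],[[0,0,0],[0,0,0],1],[[0,0,0],[0,0,0],1],[[0,0,0],[0,0,0],1],[[0,0,0],[0,0,0],1],[[0,0,0],[0,0,0],1]]'
python3 - <<'E'
from h import *
s=bot.read_state();print(G(s['position']),s['force'])
E
```

```text
time_s: 14.77
position: [0.4542, -0.29, 0.0714]
tcp_rot: [[0.993, 0.115, 0.001], [0.115, -0.993, -0.001], [0.001, 0.001, -1.0]]
force: [-1.0, 0.2, 0.7]
opening: 0.249
time_s: 15.27
position: [0.4541, -0.2899, 0.0712]
tcp_rot: [[0.993, 0.115, 0.001], [0.115, -0.993, -0.001], [0.001, 0.001, -1.0]]
force: [-1.1, 0.5, 5.1]
opening: 0.23
[-179.52653692   -0.37728446] [-1.10154033  0.53052366  5.11503571]
```

```bash
python3 -m jog '[[[4,0,0],[0,0,0],1],[[10,0,0],[0,0,0],1],[[18,0,0],[0,0,0],1],[[26,0,0],[0,0,0],1],[[34,0,0],[0,0,0],1],[[41,0,0],[0,0,0],1],[[46,0,0],[0,0,0],1],[[50,0,0],[0,0,0],1],[[53,0,0],[0,0,0],1],[[56,0,0],[0,0,0],1],[[58,0,0],[0,0,0],1],[[60,0,0],[0,0,0],1]]'; python3 -m jog '[[[2,0,0],[0,0,0],1],[[4,0,0],[0,0,0],1],[[6,0,0],[0,0,0],1],[[8,0,0],[0,0,0],1],[[10,0,0],[0,0,0],1],[[12,0,0],[0,0,0],1],[[14,0,0],[0,0,0],1],[[16,0,0],[0,0,0],1],[[18,0,0],[0,0,0],1],[[20,0,0],[0,0,0],1],[[22,0,0],[0,0,0],1],[[22,0,0],[0,0,0],1]]'
python3 - <<'E'
from h import *
s=bot.read_state();print(G(s['position']),s['force'])
im=vision.capture('wrist');cv2.imwrite('pics/w6.png',im[:,:,::-1]);np.save('s6.npy',s,allow_pickle=True)
E
```

```text
time_s: 16.27
position: [0.5101, -0.2833, 0.0713]
tcp_rot: [[0.993, 0.117, -0.007], [0.117, -0.993, 0.0], [-0.007, -0.001, -1.0]]
force: [-9.2, -3.0, 10.5]
opening: 0.229
time_s: 17.27
position: [0.5311, -0.2808, 0.0713]
tcp_rot: [[0.993, 0.117, -0.008], [0.117, -0.993, 0.0], [-0.008, -0.001, -1.0]]
force: [-11.2, -3.2, 11.3]
opening: 0.232
[-101.97639853   -0.1112102 ] [-11.19463577  -3.17993516  11.32510465]
```

View pics/w6.png

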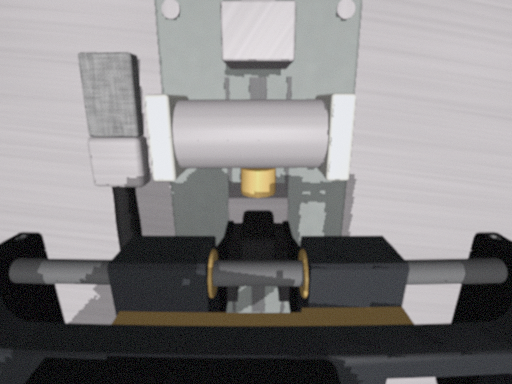

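Wrist view: the roller is square, between anvil (front edge at row 62) and plunger (rows 165–195), with about 20 mm still to go. Closing slowly in two stages.

```bash
python3 -m jog '[[[2,0,0],[0,0,0],1],[[4,0,0],[0,0,0],1],[[6,0,0],[0,0,0],1],[[8,0,0],[0,0,0],1],[[10,0,0],[0,0,0],1],[[12,0,0],[0,0,0],1],[[14,0,0],[0,0,0],1],[[16,0,0],[0,0,0],1],[[18,0,0],[0,0,0],1],[[19,0,0],[0,0,0],1],[[20,0,0],[0,0,0],1],[[20,0,0],[0,0,0],1]]'
python3 - <<'E'
from h import *
s=bot.read_state();print(G(s['position']),s['force'])
im=vision.capture('wrist');np.save('s7.npy',s,allow_pickle=True)
cv2.imwrite('pics/w7.png',cv2.resize(im[0:260,120:400,::-1],None,fx=2.3,fy=2.3,interpolation=2))
E
```

```text
time_s: 18.32
position: [0.5507, -0.2785, 0.0713]
tcp_rot: [[0.993, 0.117, -0.009], [0.117, -0.993, 0.0], [-0.009, -0.001, -1.0]]
force: [-12.0, -3.0, 11.6]
opening: 0.227
[-82.28832019  -0.08393484] [-12.0271405   -2.98477273  11.6053791 ]
```

View pics/w7.png

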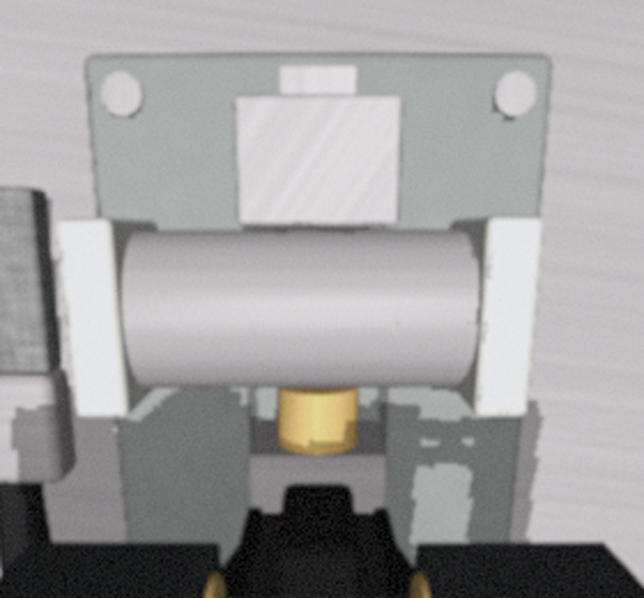

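The roller is now just short of the anvil face (crop rows 224–232). Measuring the gap from anvil to jaw front.

Run:
```python
from h import *
s=np.load('s7.npy',allow_pickle=True).item()
f=lambda u,v:(120+u/2.3,v/2.3)
for n,uv,z in [('plateTL',f(88,56),.02),('plateTR',f(550,56),.02),('anvil front',f(318,224),.065),('anvil back',f(318,97),.065),('jaw front',f(318,453),.058),('blkL far',f(60,220),.07),('blkR far',f(541,219),.07),('blkL near',f(78,416),.07),('blkR near',f(525,414),.07)]:
    p=onz('wrist',[uv],z,s)[0]; print(n,p.round(4),G(p).round(1))
# roller front limb: apparent edge of cylinder crop row 231, back row 386 -> centre if axis z=.045, r=.022
o,d=ray('wrist',[f(318,231),f(318,386)],s)
for i,sg in ((0,1),(1,-1)):
    ox=G(o)[0];oz=o[2]*1e3;dx=(d[i,:2]@X);dz=d[i,2];n=np.hypot(dx,dz)
    # line distance to (cx,45)=22
    t=(45-oz)/dz; xc=ox+t*dx; print('centre', xc-sg*22*n/abs(dz))
im=cv2.imread('pics/w7.png',0);print(im[425:500:5,290].tolist(),im[425:500:5,262].tolist())
```

```text
plateTL [ 0.6723 -0.1963  0.02  ] [47.9 67.7]
plateTR [ 0.6883 -0.3315  0.02  ] [ 48.4 -68.5]
anvil front [ 0.6322 -0.2693  0.065 ] [-0.3 -0.3]
anvil back [ 0.6607 -0.266   0.065 ] [28.5 -0.2]
jaw front [ 0.5705 -0.2767  0.058 ] [-62.4  -0.5]
blkL far [ 0.6261 -0.2076  0.07  ] [ 0.8 61.7]
blkR far [ 0.6398 -0.3222  0.07  ] [  1.3 -53.7]
blkL near [ 0.5774 -0.2126  0.07  ] [-48.2  62.3]
blkR near [ 0.5917 -0.3285  0.07  ] [-47.2 -54.5]
centre -23.97528460168112
centre -23.310574657070863
[176, 175, 174, 162, 127, 113, 105, 131, 134, 135, 136, 134, 85, 13, 20] [82, 82, 79, 81, 82, 76, 108, 133, 138, 139, 140, 139, 138, 137, 136]
```

```bash
python3 -m jog '[[[1,0,0],[0,0,0],1],[[2,0,0],[0,0,0],1],[[3,0,0],[0,0,0],1],[[4,0,0],[0,0,0],1],[[5,0,0],[0,0,0],1],[[6,0,0],[0,0,0],1],[[7,0,0],[0,0,0],1],[[7.5,0,0],[0,0,0],1],[[8.5,0,0],[0,0,0],1],[[8.5,0,0],[0,0,0],1],[[8.5,0,0],[0,0,0],1]]'
python3 - <<'E'
from h import *
s=bot.read_state();print(G(s['position']),s['force'])
im=vision.capture('wrist');np.save('s8.npy',s,allow_pickle=True)
cv2.imwrite('pics/w8.png',cv2.resize(im[0:260,120:400,::-1],None,fx=2.3,fy=2.3,interpolation=2))
E
```

```text
time_s: 19.28
position: [0.5577, -0.2776, 0.0712]
tcp_rot: [[0.993, 0.117, -0.012], [0.117, -0.993, 0.001], [-0.012, -0.002, -1.0]]
force: [-14.8, -3.9, 13.1]
opening: 0.225
[-7.51731758e+01 -1.18101378e-02] [-14.8097894   -3.89560498  13.05994257]
```

View pics/w8.png

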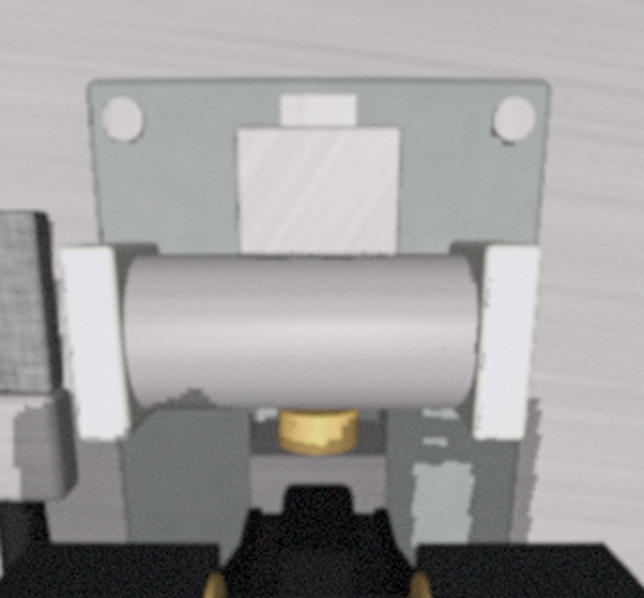

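The roller touches the anvil (crop row 254) and the plunger shows shorter, rows 408–453. Measuring.

Run:
```python
from h import *
f=lambda u,v:(120+u/2.3,v/2.3)
for k,rows in (('s7',(224,453,231,386)),('s8',(254,453,254,408))):
    s=np.load(k+'.npy',allow_pickle=True).item()
    a=G(onz('wrist',[f(318,rows[0])],.065,s)[0])[0]; j=G(onz('wrist',[f(318,rows[1]+3)],.058,s)[0])[0]
    o,d=ray('wrist',[f(318,rows[2]),f(318,rows[3])],s); c=[]
    for i,sg in ((0,1),(1,-1)):
        ox=G(o)[0];dx=d[i,:2]@X;dz=d[i,2]
        c.append(ox+(45-o[2]*1e3)/dz*dx-sg*22*np.hypot(dx,dz)/abs(dz))
    print(k,'anvil',a,'jawfront',j,'gap',a-j,'roller c',c,'back surf to jawfront',c[1]-22-j)
```

```text
s7 anvil -0.26283718625099844 jawfront -63.25503473439424 gap 62.992197548143245 roller c [np.float64(-23.977530548426948), np.float64(-23.311870177369343)] back surf to jawfront 17.9431645570249
s8 anvil -0.33299870591053593 jawfront -56.14828595116556 gap 55.81528724525503 roller c [np.float64(-23.112870343586398), np.float64(-22.760617623274616)] back surf to jawfront 11.38766832789095
```

Three estimates (exposed plunger, jaw gap, force rise) all give about 6 mm pushed in. I'll unload the arm's lag before releasing so it doesn't spring the jaw forward.

```bash
python3 -m jog '[[[-1,0,0],[0,0,0],1],[[-2,0,0],[0,0,0],1],[[-3,0,0],[0,0,0],1],[[-4,0,0],[0,0,0],1],[[-5,0,0],[0,0,0],1],[[-5.5,0,0],[0,0,0],1],[[-5.5,0,0],[0,0,0],1]]'
python3 - <<'E'
from h import *
s=bot.read_state();print(G(s['position']),s['force'])
E
```

```text
time_s: 19.92
position: [0.5577, -0.2777, 0.0712]
tcp_rot: [[0.993, 0.116, -0.001], [0.116, -0.993, -0.0], [-0.001, 0.0, -1.0]]
force: [-0.3, -0.0, 5.5]
opening: 0.224
[-75.20604722  -0.09063919] [-0.34689614 -0.04891602  5.50340595]
```

```bash
python3 -m jog '[[[0,0,0],[0,0,0],0.4],[[0,0,0],[0,0,0],0.4],[[0,0,0],[0,0,0],0.4],[[0,0,0],[0,0,0],0.4],[[0,0,-10],[0,0,0],0.3],[[0,0,-35],[0,0,0],0.3],[[-10,0,-70],[0,0,0],0.3],[[-20,0,-110],[0,0,0],0.3],[[-25,0,-125],[0,0,0],0.3],[[-25,0,-130],[0,0,0],0.3],[[-25,0,-130],[0,0,0],0.3]]'
python3 - <<'E'
from h import *
s=bot.read_state();print(s['position'],G(s['position']),s['force'])
im=vision.capture('wrist');np.save('s9.npy',s,allow_pickle=True)
cv2.imwrite('pics/w9.png',cv2.resize(im[0:260,120:400,::-1],None,fx=2.3,fy=2.3,interpolation=2))
E
```

```text
time_s: 20.83
position: [0.534, -0.2811, 0.2027]
tcp_rot: [[0.993, 0.115, 0.003], [0.115, -0.993, -0.002], [0.003, 0.003, -1.0]]
force: [0.3, -0.4, -0.4]
opening: 0.698
[ 0.53401321 -0.28106644  0.20269103] [-99.12988516  -0.72659872] [ 0.33881512 -0.41126755 -0.35814196]
```

View pics/w9.png

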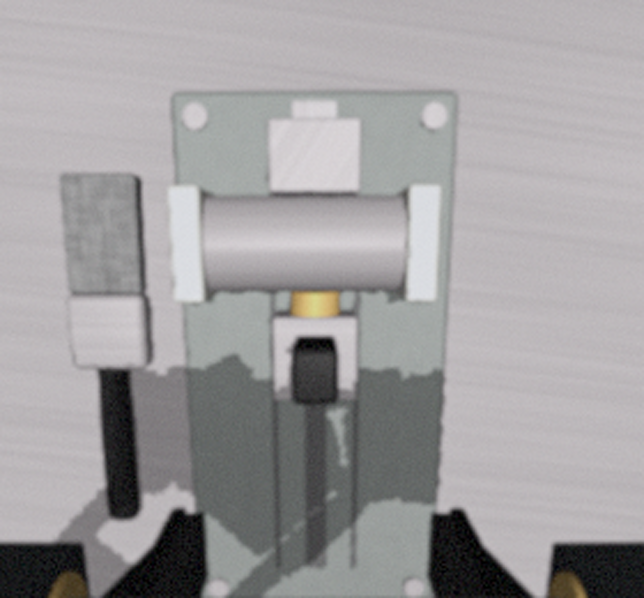

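Run:
```python
from h import *
f=lambda u,v:(120+u/2.3,v/2.3)
s=np.load('s9.npy',allow_pickle=True).item()
a=G(onz('wrist',[f(315,191)],.065,s)[0]);j=G(onz('wrist',[f(315,317)],.058,s)[0])
print('pushed in ~',62-(a[0]-j[0]))
b=[G(onz('wrist',[f(*p)],.07,s)[0]) for p in ((168,187),(440,186),(174,300),(436,300))]
print(np.round(b,1), 'mid', np.mean(b,0), 'anvil y',a[1])
```

```text
pushed in ~ 6.711319576111144
[[  0.7  62.4]
 [  1.2 -53.8]
 [-47.   62.6]
 [-46.9 -54.5]] mid [-22.99842156   4.17685071] anvil y -0.39722870669529137
```

Released, the plunger measures about 6.7 mm in. The roller is about 4.5 mm off the middle line and square to within about 0.01 rad. Handing in.

```bash
python3 -c "
from rig import bot
print(bot.hand_in())"
```

```text
the job is handed in; nothing more can be done
None
```

I opened the jaw and laid the thick plain roller across the gauge bed. I then slid the jaw shut until the roller was against the anvil with the plunger about halfway in, and handed the job in at about 21 s of the 72 s allowed. The hand-in reports no verdict.

**Last checks, after letting go:**
- **Plunger:** the final wrist picture gives about 6.7 mm pushed in. Before letting go, the jaw gap gave about 6.2 mm, the exposed plunger about 6.6 mm and the force rise about 5.8 mm. All are within 4–11 mm.
- **Roller:** its centre is about 4.5 mm off the middle line (limit 24 mm) and it is square within about 0.01 rad (limit 0.12).
- **Anvil contact:** I judged this from the pictures and the force rise (about 3 N); I could not measure the contact force itself.
- **Robot:** the gripper is raised clear, with close to zero force on the tool.
- **Other objects:** the brush looked undisturbed in the last picture. I took no final overall picture, so the other rollers, bottle, cup and the rest are unchecked, though no move showed any sign of touching them.

**One slip:** after drawing the jaw open I repeated the pull-back shift in the next call, so the gripper moved back further as its fingers opened. The jaw ended near 0.143, inside its range, and the next picture showed nothing else moved.

The top and wrist cameras differed by up to about 8 mm on the anvil face, so I closed the jaw using wrist-camera distances and the force reading.

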